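# Line up cut tubes by length on the fit-up bar

### The job

Set out the four cut steel tubes for tacking: stand one upright in the middle of each of the four blue base plates on the grey bar, in order of length, with the longest next to the yellow end stop and the shortest next to the bare steel one. Do not let any tube fall over on the way, and leave them all standing free.

Things in the scene. Friction and masses are not known exactly. Their poses are not given: they have to be found in the camera images.
- tube_150: The longest of four bright steel tubes, 150 mm high, outside diameter 38 mm, wall 3 mm, mass about 0.39 kg, standing upright on the bench (z = 0). Origin: centre of its lower end; z runs up its axis.
- tube_120: The second longest of four bright steel tubes, 120 mm high, outside diameter 38 mm, wall 3 mm, mass about 0.31 kg, standing upright on the bench (z = 0). Origin: centre of its lower end; z runs up its axis.
- tube_90: The second shortest of four bright steel tubes, 90 mm high, outside diameter 38 mm, wall 3 mm, mass about 0.23 kg, standing upright on the bench (z = 0). Origin: centre of its lower end; z runs up its axis.
- tube_60: The shortest of four bright steel tubes, 60 mm high, outside diameter 38 mm, wall 3 mm, mass about 0.16 kg, standing upright on the bench (z = 0). Origin: centre of its lower end; z runs up its axis.
- plate_1: Fixed blue-painted base plate, 62 x 62 x 5 mm, with a white ring (50 mm outside) round its middle; number 1 of four alike in a straight row 80 mm apart on a grey bar 10 mm thick, counted from the left (+y) end as the robot sees it. Origin: centre of its underside, 10 mm above the bench, so a tube stands on its top at 15 mm. z up; y points along the row to the left, x across the row away from the robot.
- plate_2: Fixed blue-painted base plate, 62 x 62 x 5 mm, with a white ring (50 mm outside) round its middle; number 2 of four alike in a straight row 80 mm apart on a grey bar 10 mm thick, counted from the left (+y) end as the robot sees it. Origin: centre of its underside, 10 mm above the bench, so a tube stands on its top at 15 mm. z up; y points along the row to the left, x across the row away from the robot.
- plate_3: Fixed blue-painted base plate, 62 x 62 x 5 mm, with a white ring (50 mm outside) round its middle; number 3 of four alike in a straight row 80 mm apart on a grey bar 10 mm thick, counted from the left (+y) end as the robot sees it. Origin: centre of its underside, 10 mm above the bench, so a tube stands on its top at 15 mm. z up; y points along the row to the left, x across the row away from the robot.
- plate_4: Fixed blue-painted base plate, 62 x 62 x 5 mm, with a white ring (50 mm outside) round its middle; number 4 of four alike in a straight row 80 mm apart on a grey bar 10 mm thick, counted from the left (+y) end as the robot sees it. Origin: centre of its underside, 10 mm above the bench, so a tube stands on its top at 15 mm. z up; y points along the row to the left, x across the row away from the robot.
- stop_yellow: Fixed yellow block, 70 x 30 mm and 26 mm high, on one end of the grey bar, 67 mm from the centre of the end plate beside it (plate_1 or plate_4); a like block of bare dark steel stands on the other end. Origin: centre of its underside.
Not all that is in view belongs to the job. What is shaped like the tube_120 but brown is not meant. Leave any purple look-alike of the tube_60 alone.

How it is judged:
By the outcome, as a careful person would: the job done as asked, in the order asked, and still so for the second after the job is handed in, with the robot touching nothing.
It also fails if it takes over 96 s, if anything falls off the work surface, if the arm or the gripper's body presses on something with over 40 N, if the wrist force passes 120 N, or if a joint passes its speed limit or range.

### The arm

A 6-joint arm with a two-finger parallel gripper is mounted at the origin on the work surface. World frame = base frame: x ahead of the robot, y to its left, z up, the work surface at z = 0. Lengths are in m, angles in rad, forces in N, time in s.
With the tool pointing down it reaches from about 0.375 to 0.9 m from the base axis. Payload 3.1 kg.
Tool frame: the origin (TCP) lies between the finger pads; the fingertips stand 8 mm ahead of it and the grasp point (between the pads) lies 11 mm behind it; z points along the fingers, y is the line along which they close (so a half turn about z gives the same grasp; the last joint's range is limited). The gripper opens to 85 mm and grips with 20 to 120 N. Pads are 22 mm wide; open, the fingers measure 114 mm over their backs; the gripper's body (76 mm by 85 mm) begins 54 mm behind the grasp point. The pads swing forward as they close: fully open they stand 13 mm farther back than shut.
Start: joints at [1.121, 0.527, 1.433, -0, 1.181, -0.178], TCP at [0.167, 0.602, 0.206] pointing down, gripper open.
Joint ranges: [-3.08, 3.08], [-0.75, 2.2], [0.22, 2.44], [-1.43, 4.57], [0, 2.65], [-2.85, 2.85]. Speed limits (rad/s): [2.79, 2.79, 3.14, 3.14, 3.14, 3.14].

### API

Orientations are given as a unit quaternion [x, y, z, w].
In Python, from station import readout, cams, sign_off gives the robot as it stands.
- The arm moves only by the tool send_rows, never from a script. Its argument "commands" is text: rows parted by semicolons, each of 5 numbers parted by spaces: the finger opening in mm, from 0 to 85.4, then the shift along the tool's x, y, z each as a share of 0.02 m, from -1 to 1, then the turn about the tool's z as a share of 4 degrees, from -1 to 1. In form: grip dx dy dz spin; .... A call has 1 to 20 rows; each row shifts and turns the commanded pose from where the row before left it, along the tool's axes as they then stand; what a row does not reach is not made up. A row lasts 1/12 s, in which the tool goes at most 41.7 mm and 7.16 degrees, less where a joint would pass 70% of its speed; a pose out of reach is approached as far as the arm can. A call with a number of a shift or a turn outside -1 to 1 is refused whole. A call with a gripper value outside its range is refused whole. The fingers move at their own pace and stop on an object; "grip_force" is the grip in N (left out, the last holds). Time passes only in rows, so rows that do not move let the fingers close. It gives the time, the measured TCP pose, the force, the opening and the grip force at its end, in the units of the state.
- readout.sense(): the state, without advancing time (a new reading comes with each control period).
- cams.snapshot(name): name is "scene" or "top" or "wrist"; returns a dict with "pixels" (400x640x3 uint8, red, green, blue), "intrinsics" (3x3 intrinsics, pixels), "eye" and "rotation" of the camera in the world. Camera axes: x right, y down, z forward; pixel columns grow to the right and rows downward; lengths in m; the calibration is good to about 2 mm. A picture is of the moment at which its call begins. There is no depth.
- sign_off(): hands the job in; it is judged then, once.
The state is a dict: "t": time; "q": joint angles; "qd": joint speeds; "tau": joint torques, N m; "tcp_pos": TCP position; "tool_rot": TCP orientation; "force": force on the tool from outside, world axes, zero at the start; "ft_torque": the same for the moment, N m; "finger_gap": opening from 0.0 (shut) to 1.0 (fully open); "gripper_force": force on a finger pad.
Only numpy, scipy, OpenCV 4.12 (cv2) and the standard library are available. Lean on these libraries where they do the work, as an engineer would, in place of code of your own. Each camera call takes 0.05 s, during which the arm holds its last target. There are 200 camera calls.

## Working session

There is one attempt and no reset: what is moved stays moved. The work goes in short steps, Python scripts to look and compute and a tool call to move; the robot and the scene stay as the last step left them, time stands still between calls to the robot, and variables do not carry over. Pictures are saved under pics/ and viewed, at most 14 in all, crops included, and the job is handed in when it is done.

Besides the shell and the picture viewer there is one more tool, called after "Emit:" by a JSON object that holds its "api" and its "payload", one argument or row to a line. send_rows: Moves the arm, as the interface text tells. Its arguments: {"type":"object","properties":{"commands":{"type":"string"},"grip_force":{"type":"number"}},"required":["commands"]}

```bash
mkdir -p pics; cat > h.py <<'E'
from station import readout, cams, sign_off
import numpy as np, cv2
def snap(n,f=None):
    s=cams.snapshot(n)
    if f: cv2.imwrite('pics/'+f,cv2.cvtColor(np.asarray(s['pixels']),cv2.COLOR_RGB2BGR))
    return s
def ray(s,u,v,z):
    d=np.asarray(s['rotation'])@np.linalg.inv(s['intrinsics'])@[u,v,1.]
    e=np.asarray(s['eye']); return e+d*(z-e[2])/d[2]
def proj(s,p):
    c=np.asarray(s['intrinsics'])@(np.asarray(s['rotation']).T@(np.asarray(p)-s['eye'])); return c[:2]/c[2]
E
python3 - <<'E'
from h import *
for n in('top','scene'):
    s=snap(n,n+'1.png'); print(n,s['eye'],np.round(s['rotation'],3).tolist(),s['intrinsics'])
print(readout.sense())
E
```

```text
top [0.4269423  0.01587085 0.88868395] [-0.703, 0.709, -0.042, 0.035] [[424.60490053   0.         312.85429191]
 [  0.         424.60490053 202.94298879]
 [  0.           0.           1.        ]]
scene [1.05585815 0.05027058 0.85032967] [0.656, 0.697, -0.211, -0.198] [[447.80355013   0.         312.42486247]
 [  0.         447.80355013 192.58881292]
 [  0.           0.           1.        ]]
{'t': 0.1, 'q': array([ 1.12149291e+00,  5.28384362e-01,  1.43379909e+00,  6.95715672e-06,
        1.18144046e+00, -1.78522849e-01]), 'qd': array([ 0.00100347, -0.00247701, -0.00387222, -0.0001917 ,  0.00013631,
        0.00054568]), 'tau': array([-5.73655980e-04, -4.43302095e+01, -1.78585392e+01, -2.50947523e-04,
        3.86466461e-03, -6.50293046e-06]), 'tcp_pos': array([0.166843  , 0.60157244, 0.20461677]), 'tool_rot': array([ 1.34978276e-01,  9.90848037e-01, -9.65006050e-04, -3.16669054e-04]), 'force': array([ 0.11959639, -0.83795714, -0.03641032]), 'ft_torque': array([0.08708671, 0.04760532, 0.00182564]), 'gripper_force': 0.0, 'finger_gap': 1.0038195499772387}
```

View pics/top1.png

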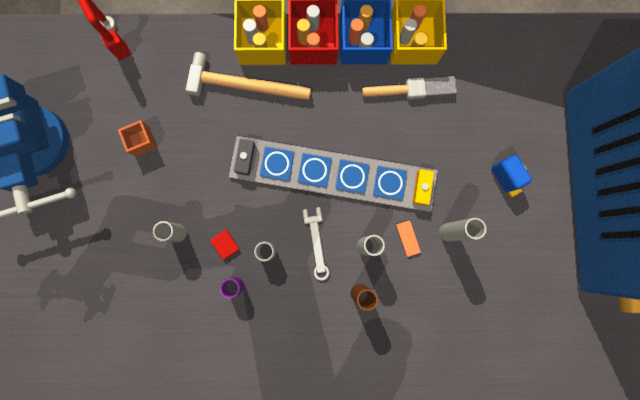

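View pics/scene1.png

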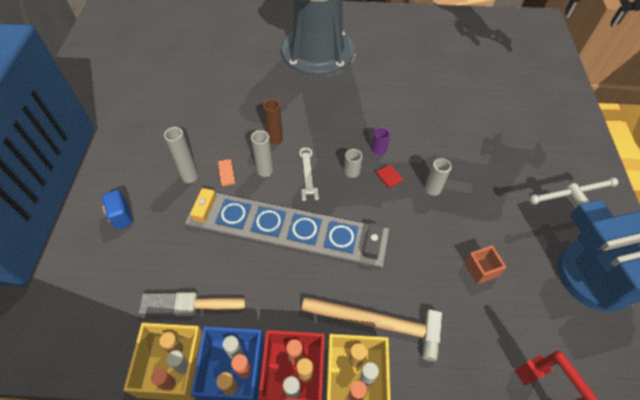

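The top view shows the yellow stop at (425,187), beside plate 4 (390,182). The bare steel stop is at (243,155), beside plate 1 (277,163). The tube rims are at (475,229) for the tall one, (373,245), (163,231) and (265,251). In the scene view the same rims are at about (174,134), (261,137), (441,164) and (353,155).

```bash
python3 - <<'E'
from h import *
from scipy.optimize import least_squares
t,s=snap('top'),snap('scene')
for a,b in [((475,229),(174,134)),((373,245),(261,137)),((163,231),(441,164)),((265,251),(353,155))]:
    r=least_squares(lambda p:np.r_[proj(t,p)-a,proj(s,p)-b],[.4,0,.1]); print('rim',np.round(r.x,4),'err',np.round(r.fun,1),np.hypot(*r.x[:2]))
im=np.asarray(t['pixels']); hsv=cv2.cvtColor(im,cv2.COLOR_RGB2HSV)
m=cv2.inRange(hsv,(95,110,60),(125,255,255)); m[:,:255]=0;m[:130]=0;m[:,415:]=0;m[210:]=0
cs,_=cv2.findContours(cv2.morphologyEx(m,cv2.MORPH_CLOSE,np.ones((3,3))),cv2.RETR_EXTERNAL,2)
P=[]
for c in sorted(cs,key=lambda c:cv2.boundingRect(c)[0]):
    if cv2.contourArea(c)>200:
        (u,v),wh,_=cv2.minAreaRect(c); p=ray(t,u,v,.015); P.append(p); print('plate',(round(u,1),round(v,1)),np.round(wh,1),np.round(p,4))
d=P[-1]-P[0]; print(np.hypot(*d[:2])/3,np.degrees(np.arctan2(d[1],d[0])))
E
```

```text
Traceback (most recent call last):
  File "h.py", line 11, in proj
    c=np.asarray(s['intrinsics'])@(np.asarray(s['rotation']).T@(np.asarray(p)-s['eye'])); return c[:2]/c[2]
                                   ~~~~~~~~~~~~~~~~~~~~~~~~~~~^^~~~~~~~~~~~~~~~~~~~~~~~
ValueError: matmul: Input operand 1 has a mismatch in its core dimension 0, with gufunc signature (n?,k),(k,m?)->(n?,m?) (size 3 is different from 4)
```

```bash
sed -i 's/^    return s$/    s["rotation"]=Rotation.from_quat(s["rotation"]).as_matrix(); return s/; 1i from scipy.spatial.transform import Rotation' h.py; python3 - <<'E'
from h import *
from scipy.optimize import least_squares
t,s=snap('top'),snap('scene')
for a,b in [((475,229),(174,134)),((373,245),(261,137)),((163,231),(441,164)),((265,251),(353,155))]:
    r=least_squares(lambda p:np.r_[proj(t,p)-a,proj(s,p)-b],[.4,0,.1]); print('rim',np.round(r.x,4),'err',np.round(r.fun,1),np.hypot(*r.x[:2]))
im=np.asarray(t['pixels']); hsv=cv2.cvtColor(im,cv2.COLOR_RGB2HSV)
m=cv2.inRange(hsv,(95,110,60),(125,255,255)); m[:,:255]=0;m[:130]=0;m[:,415:]=0;m[210:]=0
cs,_=cv2.findContours(cv2.morphologyEx(m,cv2.MORPH_CLOSE,np.ones((3,3))),cv2.RETR_EXTERNAL,2)
P=[]
for c in sorted(cs,key=lambda c:cv2.boundingRect(c)[0]):
    if cv2.contourArea(c)>200:
        (u,v),wh,_=cv2.minAreaRect(c); p=ray(t,u,v,.015); P.append(p); print('plate',(round(u,1),round(v,1)),np.round(wh,1),np.round(p,4))
d=P[-1]-P[0]; print(np.hypot(*d[:2])/3,np.degrees(np.arctan2(d[1],d[0])))
E
```

```text
rim [ 0.4605 -0.2747  0.1462] err [-0.6  0.1 -0.8 -0.2] 0.5362613072995348
rim [ 0.4345 -0.0994  0.1183] err [-0.5  0.  -0.6 -0. ] 0.4456997280172217
rim [0.4642 0.2875 0.0925] err [ 0.1 -0.   0.2 -0. ] 0.5459968362551039
rim [0.4253 0.1016 0.06  ] err [-0.4  0.  -0.5  0. ] 0.4372937588077094
plate (276.5, 163.3) [29.4 29.1] [0.6072 0.0819 0.015 ]
plate (314.3, 169.9) [29.1 28.9] [0.5927 0.0032 0.015 ]
plate (352.0, 176.3) [29.4 29.1] [ 0.5787 -0.0755  0.015 ]
plate (389.9, 182.7) [29.6 29.1] [ 0.5644 -0.1542  0.015 ]
0.07999139362279035 -100.25301203003707
```

Triangulation fits to within 1 px. The plates are exactly 80 mm apart, and the row azimuth is about -100°. I'll spin the tool so that tool x is world +y and tool y is world +x, then go for tube_90 first.

Emit:
{"api": "send_rows", "payload": {
  "commands": "85 0 0 -0.1 1;85 0 0 -0.1 1;85 0 0 -0.1 1;85 0 0 -0.1 1;85 0 0 -0.1 1;85 0 0 -0.1 1;85 0 0 -0.1 1;85 0 0 -0.1 1;85 0 0 -0.1 1;85 0 0 -0.1 1;85 0 0 -0.1 1;85 0 0 -0.1 1;85 0 0 -0.1 1;85 0 0 -0.1 1;85 0 0 -0.1 1;85 0 0 -0.1 1;85 0 0 -0.1 1;85 0 0 -0.1 1;85 0 0 0 0.62"
}}

```text
t: 1.88
tcp_pos: [0.1672, 0.6024, 0.2419]
tool_rot: [0.708, 0.706, 0.0, -0.0]
force: [-0.0, -0.2, -0.6]
finger_gap: 0.995
gripper_force: 0.0
```

Emit:
{"api": "send_rows", "payload": {
  "commands": "65 -0.9 0.85 0 0;65 -0.9 0.85 0 0;65 -0.9 0.85 0 0;65 -0.9 0.85 0 0;65 -0.9 0.85 0 0;65 -0.9 0.85 0 0;65 -0.9 0.85 0 0;65 -0.9 0.85 0 0;65 -0.9 0.85 0 0;65 -0.9 0.85 0 0;65 -0.9 0.85 0 0;65 -0.9 0.85 0 0;65 -0.9 0.85 0 0;65 -0.9 0.85 0 0;65 -0.9 0.85 0 0;65 -0.9 0.85 0 0;65 -0.9 0.85 0 0;65 -0.4 0.4 0 0;65 0 0 0 0;65 0 0 0 0"
}}

```text
t: 3.55
tcp_pos: [0.4639, 0.2883, 0.2414]
tool_rot: [0.708, 0.707, -0.0, -0.001]
force: [0.8, -0.5, 0.8]
finger_gap: 0.762
gripper_force: 0.0
```

```bash
python3 - <<'E'
from h import *
s=snap('wrist','w1.png'); q=readout.sense(); print(q['t'],q['tcp_pos'],q['tool_rot'],q['finger_gap'])
print('eye',s['eye'],'pred rim px',proj(s,[.4642,.2875,.09]),proj(s,[.4642,.2875,0]))
E
```

```text
3.6 [0.46325463 0.28876145 0.24136219] [ 7.07084245e-01  7.07129023e-01 -2.92438175e-04 -5.73673393e-04] 0.7605229486665971
eye [0.4644484  0.36150513 0.4097168 ] pred rim px [317.62714149 172.16411454] [317.65405185 156.07445268]
```

View pics/w1.png

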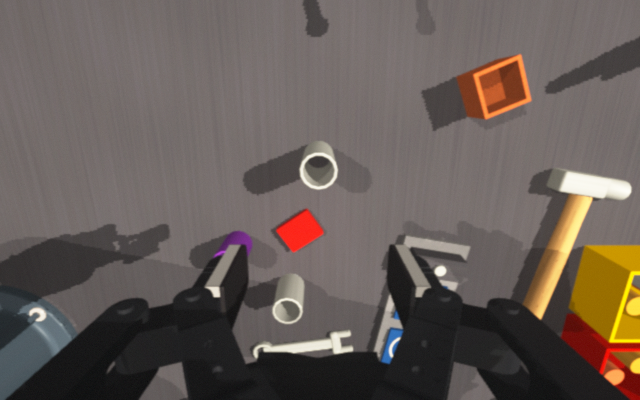

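The wrist view shows tube_90's rim centred at about (318,172), right where predicted, so I'll go down and grasp.

Emit:
{"api": "send_rows", "payload": {
  "commands": "65 0 0 1 0;65 0 0 1 0;65 0 0 1 0;65 0 0 1 0;65 0 0 1 0;65 0 0 1 0;65 0 0 1 0;65 0 0 1 0;65 0 0 1 0;65 0 0 0.5 0;65 0 0 0 0;65 0 0 0 0;55 0 0 0 0;47 0 0 0 0;42 0 0 0 0;36 0 0 0 0;34 0 0 0 0;34 0 0 0 0;34 0 0 0 0;34 0 0 0 0",
  "grip_force": 50
}}

```text
t: 5.27
tcp_pos: [0.4651, 0.2886, 0.0531]
tool_rot: [0.707, 0.707, 0.001, 0.001]
force: [-0.4, 0.2, 5.7]
finger_gap: 0.419
gripper_force: 49.2
```

Emit:
{"api": "send_rows", "payload": {
  "commands": "34 0 0 0 0;34 0 0 0 0;34 0 0 -0.2 0;34 0 0 -0.5 0;34 0 0 -0.8 0;34 0 0 -0.8 0;34 0 0 -0.7 0"
}}

```text
t: 5.85
tcp_pos: [0.4641, 0.2881, 0.1129]
tool_rot: [0.707, 0.707, 0.0, 0.0]
force: [0.7, -0.5, -2.7]
finger_gap: 0.42
gripper_force: 50.2
```

```bash
python3 - <<'E'
from h import *
s=snap('scene','s2.png'); q=readout.sense(); print(q['t'],q['tcp_pos'],q['finger_gap'],q['gripper_force'])
E
```

```text
5.9 [0.4658635  0.28891226 0.11538875] 0.4144785610511055 50.23511594161391
```

View pics/s2.png

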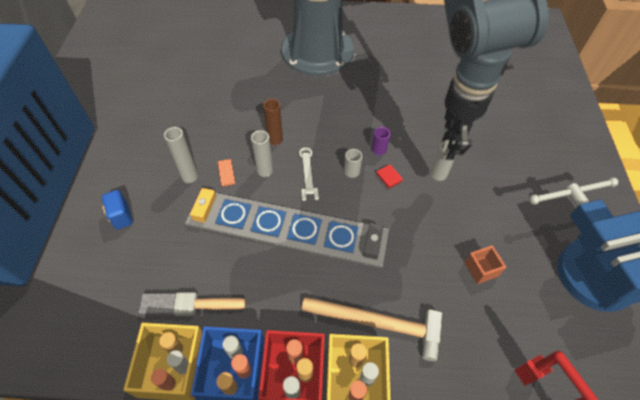

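Tube_90 is held upright in the gripper, at about (440,165), and nothing else has moved. Next I'll carry it to plate 2.

Emit:
{"api": "send_rows", "payload": {
  "commands": "34 -0.5 0.2 0 0;34 -0.95 0.4 0 0;34 -0.95 0.4 0 0;34 -0.95 0.45 0 0;34 -0.95 0.45 0 0;34 -0.95 0.45 0 0;34 -0.95 0.45 0 0;34 -0.95 0.45 0 0;34 -0.95 0.45 0 0;34 -0.95 0.45 0 0;34 -0.95 0.45 0 0;34 -0.95 0.45 0 0;34 -0.95 0.45 0 0;34 -0.95 0.4 0 0;34 -0.95 0.4 0 0;34 -0.45 0.2 0 0;34 0 0 0 0;34 0 0 0 0;34 0 0 0 0"
}}

```text
t: 7.48
tcp_pos: [0.5929, 0.0041, 0.1109]
tool_rot: [0.707, 0.707, -0.0, -0.001]
force: [0.2, 0.2, -1.5]
finger_gap: 0.42
gripper_force: 50.2
```

```bash
python3 - <<'E'
from h import *
p=np.mean([(snap('wrist')and 0) or readout.sense()['tcp_pos'] for i in range(3)],0); print(p)
t=snap('wrist','w2.png'); print(proj(t,[.5927,.0032,.015]))
E
```

```text
[0.59320327 0.00445619 0.11125309]
[316.3041112  187.44853151]
```

View pics/w2.png

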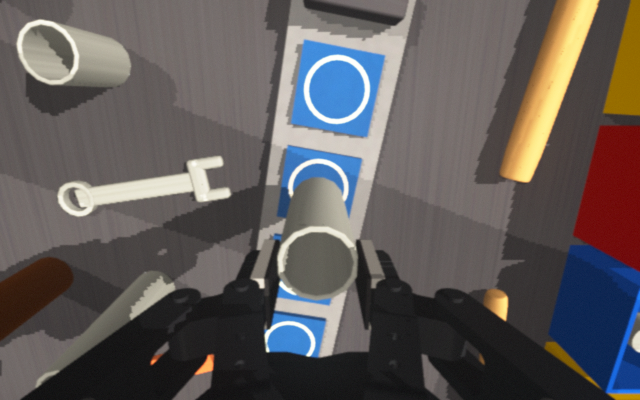

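The wrist view shows the tube upright over plate 2's ring (318,187), matching the predicted centre (316,187). Next I'll lower it.

Emit:
{"api": "send_rows", "payload": {
  "commands": "34 0 0 0.5 0;34 0 0 0.5 0;34 0 0 0.5 0;34 0 0 0.4 0;34 0 0 0.15 0;34 0 0 0.05 0;34 0 0 0 0;34 0 0 0 0;34 0 0 0 0"
}}

```text
t: 8.43
tcp_pos: [0.5946, 0.0031, 0.0698]
tool_rot: [0.707, 0.707, 0.0, 0.0]
force: [-0.5, -0.1, -2.4]
finger_gap: 0.419
gripper_force: 50.2
```

Emit:
{"api": "send_rows", "payload": {
  "commands": "34 0 0 0.05 0;34 0 0 0.05 0;34 0 0 0.03 0;34 0 0 0 0;34 0 0 0 0"
}}

```text
t: 8.85
tcp_pos: [0.5946, 0.0031, 0.0681]
tool_rot: [0.707, 0.707, 0.0, 0.001]
force: [-2.1, -1.2, 5.9]
finger_gap: 0.42
gripper_force: 50.9
```

Contact, so I'll release it and rise.

Emit:
{"api": "send_rows", "payload": {
  "commands": "38 0 0 0 0;40 0 0 0 0;44 0 0 0 0;50 0 0 0 0;58 0 0 0 0;62 0 0 0 0;62 0 0 0 0;62 0 0 -0.5 0;62 0 0 -1 0;62 0 0 -1 0;62 0 0 -1 0;62 0 0 -1 0;62 0 0 -1 0;62 0 0 -0.5 0;62 0 0 0 0;62 0 0 0 0"
}}

```text
t: 10.18
tcp_pos: [0.5942, 0.0033, 0.1873]
tool_rot: [0.707, 0.707, 0.0, 0.0]
force: [-0.5, -0.2, -0.7]
finger_gap: 0.723
gripper_force: 0.0
```

```bash
python3 - <<'E'
from h import *
s=snap('wrist','w3.png'); print(readout.sense()['tcp_pos'])
print(proj(s,[.5927,.0032,.105]))
E
```

```text
[0.59351763 0.00336447 0.18633463]
[315.03693545 190.71231447]
```

View pics/w3.png

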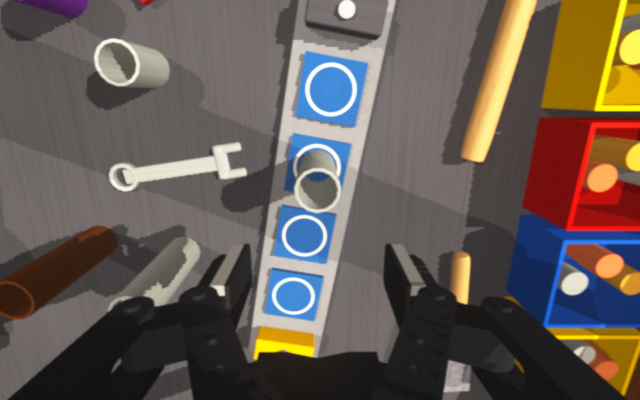

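Tube_90 stands free on plate 2, rim at (318,189), within about 2 mm of centre. Next is tube_60.

Emit:
{"api": "send_rows", "payload": {
  "commands": "65 0.49 -0.84 0 0;65 0.49 -0.84 0 0;65 0.49 -0.84 0 0;65 0.49 -0.84 0 0;65 0.49 -0.84 0 0;65 0.49 -0.84 0 0;65 0.49 -0.84 0 0;65 0.49 -0.84 0 0;65 0.49 -0.84 0 0;65 0.49 -0.84 0 0;65 0 0 0.9 0;65 0 0 0.9 0;65 0 0 0.9 0;65 0 0 0.9 0;65 0 0 0 0;65 0 0 0 0;65 0 0 0 0"
}}

```text
t: 11.65
tcp_pos: [0.4261, 0.1012, 0.1148]
tool_rot: [0.707, 0.707, -0.0, -0.0]
force: [0.0, -0.3, 0.1]
finger_gap: 0.759
gripper_force: 0.0
```

```bash
python3 - <<'E'
from h import *
s=snap('wrist','w4.png'); q=readout.sense(); print(q['tcp_pos'],q['tool_rot'])
print(proj(s,[.4253,.1016,.06]))
E
```

```text
[0.4265496  0.10120893 0.11528627] [7.07093441e-01 7.07120069e-01 1.85588591e-04 1.97754570e-04]
[315.98247797 200.91219771]
```

View pics/w4.png

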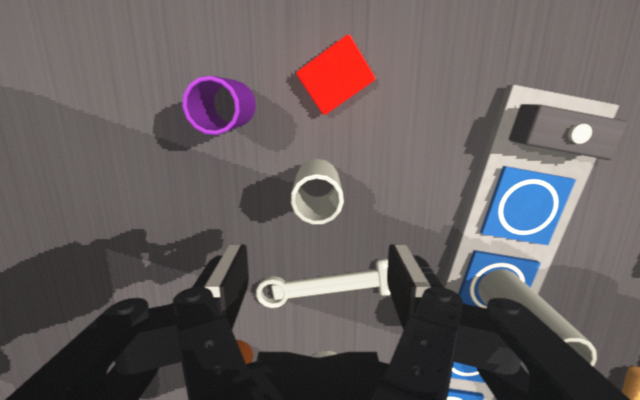

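Tube_60's rim is at (318,198), within 2 mm of prediction. I'll descend and grasp.

Emit:
{"api": "send_rows", "payload": {
  "commands": "65 0.05 0 0.8 0;65 0 0 0.8 0;65 0 0 0.8 0;65 0 0 0.8 0;65 0 0 0.7 0;65 0 0 0.25 0;65 0 0 0 0;65 0 0 0 0;55 0 0 0 0;47 0 0 0 0;42 0 0 0 0;36 0 0 0 0;34 0 0 0 0;34 0 0 0 0;34 0 0 0 0;34 0 0 0 0;34 0 0 0 0;34 0 0 0 0"
}}

```text
t: 13.2
tcp_pos: [0.4257, 0.1023, 0.0331]
tool_rot: [0.707, 0.707, -0.0, 0.0]
force: [-2.3, -0.2, 12.5]
finger_gap: 0.4
gripper_force: 6.1
```

Emit:
{"api": "send_rows", "payload": {
  "commands": "34 0 0 0 0;34 0 0 0 0;34 0 0 0 0;34 0 0 0 0"
}}

```text
t: 13.53
tcp_pos: [0.4257, 0.1023, 0.0332]
tool_rot: [0.707, 0.707, 0.0, 0.0]
force: [-2.6, 0.2, 11.8]
finger_gap: 0.403
gripper_force: 6.1
```

```bash
python3 - <<'E'
from h import *
s=snap('wrist'); t=snap('scene')
a=np.asarray(s['pixels'])[100:400,150:500]; p=proj(t,[.4253,.1016,.03]).astype(int); print(p)
b=np.asarray(t['pixels'])[p[1]-60:p[1]+60,p[0]-70:p[0]+70]; b=cv2.resize(b,(350,300))
cv2.imwrite('pics/c5.png',cv2.cvtColor(np.hstack([a,b]),cv2.COLOR_RGB2BGR))
E
```

```text
[351 163]
```

View pics/c5.png

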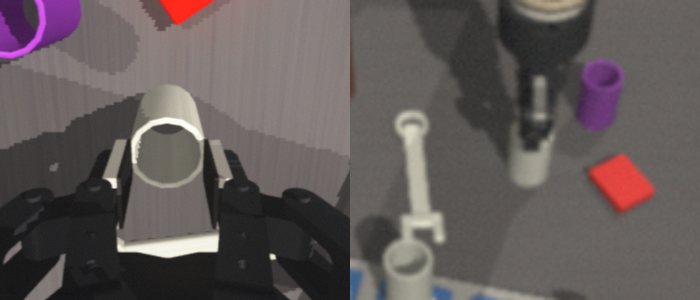

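The tube is upright between the pads at about (165,150) in the crop. The commanded opening is what limits the grip, so I'll close further.

Emit:
{"api": "send_rows", "payload": {
  "commands": "28 0 0 0 0;28 0 0 0 0;28 0 0 0 0;28 0 0 0 0;28 0 0 -0.2 0;28 0 0 -0.4 0;28 0 0 -0.7 0;28 0 0 -0.8 0;28 0 0 -0.8 0;28 0 0 0 0;28 0 0 0 0"
}}

```text
t: 14.55
tcp_pos: [0.427, 0.1022, 0.0908]
tool_rot: [0.707, 0.707, 0.001, 0.001]
force: [-0.3, -0.6, 0.2]
finger_gap: 0.329
gripper_force: 0.0
```

```bash
python3 - <<'E'
from h import *
s=snap('wrist'); t=snap('scene')
a=np.asarray(s['pixels'])[100:400,150:500]; p=proj(t,[.4253,.1016,.03]).astype(int); print(p,proj(s,[.4253,.1016,.06])-[150,100])
b=np.asarray(t['pixels'])[p[1]-60:p[1]+60,p[0]-70:p[0]+70]; b=cv2.resize(b,(350,300))
cv2.imwrite('pics/c6.png',cv2.cvtColor(np.hstack([a,b]),cv2.COLOR_RGB2BGR))
E
```

```text
[351 163] [164.24815886 113.94103442]
```

View pics/c6.png

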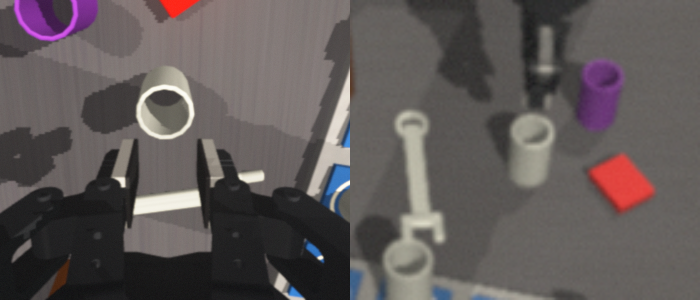

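The grip slipped off as I lifted, but the tube is still standing where it was: rim at (165,110) in the crop, against a predicted (164,114). My grip was too close to the rim. I'll regrasp 10 mm lower.

Emit:
{"api": "send_rows", "payload": {
  "commands": "65 0.07 0 0 0;65 0 0 0 0;65 0 0 0 0;65 0 0 0 0;65 0 0 0 0;65 0 0 0.7 0;65 0 0 0.7 0;65 0 0 0.7 0;65 0 0 0.7 0;65 0 0 0.5 0;65 0 0 0.1 0;65 0 0 0 0;55 0 0 0 0;48 0 0 0 0;43 0 0 0 0;40 0 0 0 0;37 0 0 0 0;35 0 0 0 0;34 0 0 0 0;34 0 0 0 0",
  "grip_force": 50
}}

```text
t: 16.32
tcp_pos: [0.426, 0.1037, 0.0228]
tool_rot: [0.707, 0.707, 0.0, 0.0]
force: [-1.8, 0.3, 7.7]
finger_gap: 0.422
gripper_force: 49.0
```

Emit:
{"api": "send_rows", "payload": {
  "commands": "34 0 0 0 0;34 0 0 0 0;34 0 0 0 0"
}}

```text
t: 16.57
tcp_pos: [0.426, 0.1037, 0.0228]
tool_rot: [0.707, 0.707, 0.0, 0.0]
force: [-1.7, 0.1, 7.5]
finger_gap: 0.422
gripper_force: 49.0
```

A proper 49 N grip this time. I'll carry it to plate 1.

Emit:
{"api": "send_rows", "payload": {
  "commands": "34 0 0 -0.2 0;34 0 0 -0.5 0;34 0 0 -0.8 0;34 0 0 -0.9 0;34 0 0 -0.6 0;34 -0.1 0.5 0 0;34 -0.11 0.9 0 0;34 -0.11 0.9 0 0;34 -0.11 0.9 0 0;34 -0.11 0.9 0 0;34 -0.11 0.9 0 0;34 -0.11 0.9 0 0;34 -0.11 0.9 0 0;34 -0.11 0.9 0 0;34 -0.11 0.9 0 0;34 -0.05 0.45 0 0;34 0 0 0 0;34 0 0 0 0;34 0 0 0 0"
}}

```text
t: 18.15
tcp_pos: [0.6054, 0.081, 0.0812]
tool_rot: [0.707, 0.707, -0.001, -0.001]
force: [-0.3, 0.5, -1.2]
finger_gap: 0.424
gripper_force: 50.2
```

Emit:
{"api": "send_rows", "payload": {
  "commands": "34 0 0 0.5 0;34 0 0 0.6 0;34 0 0 0.6 0;34 0 0 0.4 0;34 0 0 0.2 0;34 0 0 0 0;34 0 0 0 0;34 0 0 0 0"
}}

```text
t: 18.82
tcp_pos: [0.6048, 0.081, 0.0373]
tool_rot: [0.707, 0.707, -0.002, -0.002]
force: [-5.8, 1.0, 16.3]
finger_gap: 0.415
gripper_force: 52.9
```

Emit:
{"api": "send_rows", "payload": {
  "commands": "34 0 0 -0.15 0;34 0.04 0.1 0 0;34 0 0 0 0;34 0 0 0.1 0;34 0 0 0 0;34 0 0 0 0"
}}

```text
t: 19.32
tcp_pos: [0.6098, 0.082, 0.0375]
tool_rot: [0.707, 0.707, 0.001, 0.0]
force: [-0.4, 2.0, 7.3]
finger_gap: 0.421
gripper_force: 52.0
```

Emit:
{"api": "send_rows", "payload": {
  "commands": "38 0 0 0 0;40 0 0 0 0;44 0 0 0 0;50 0 0 0 0;58 0 0 0 0;62 0 0 0 0;62 0 0 0 0;62 0 0 -0.5 0;62 0 0 -1 0;62 0 0 -1 0;62 0 0 -1 0;62 0 0 -1 0;62 0 0 -1 0;62 0 0 -1 0;62 0 0 -1 0;62 0 0 0 0;62 0 0 0 0"
}}

```text
t: 20.73
tcp_pos: [0.61, 0.0816, 0.1887]
tool_rot: [0.707, 0.707, 0.001, 0.001]
force: [-1.0, 0.2, 0.4]
finger_gap: 0.724
gripper_force: 0.0
```

```bash
python3 - <<'E'
from h import *
s=snap('wrist','w7.png'); print(readout.sense()['tcp_pos'],proj(s,[.6072,.0819,.075]),proj(s,[.5927,.0032,.105]))
E
```

```text
[0.60891703 0.08163987 0.1872278 ] [313.47617335 180.46653507] [296.94656224 276.5398505 ]
```

View pics/w7.png

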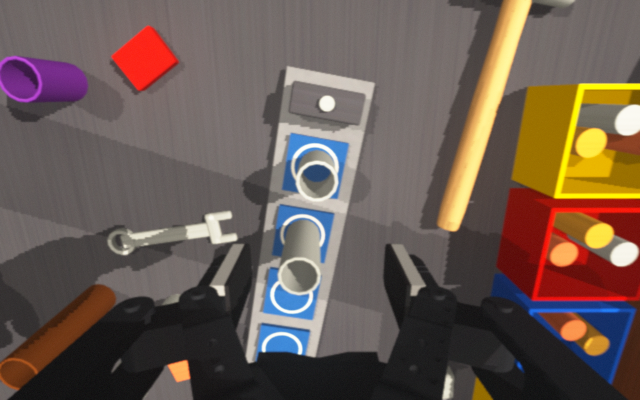

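Both tubes stand on plates 1 and 2: the tube_60 rim is at (316,179) against a predicted (313,180). Next is tube_120.

Emit:
{"api": "send_rows", "payload": {
  "commands": "60 -0.9 -0.87 0 0;60 -0.9 -0.87 0 0;60 -0.9 -0.87 0 0;60 -0.9 -0.87 0 0;60 -0.9 -0.87 0 0;60 -0.9 -0.87 0 0;60 -0.9 -0.87 0 0;60 -0.9 -0.87 0 0;60 -0.9 -0.87 0 0;60 -0.95 -0.87 0 0;60 0 0 0 0;60 0 0 0 0;60 0 0 0 0"
}}

```text
t: 21.87
tcp_pos: [0.435, -0.0991, 0.1863]
tool_rot: [0.707, 0.707, -0.0, -0.001]
force: [0.3, -0.5, -0.9]
finger_gap: 0.705
gripper_force: 0.0
```

```bash
python3 - <<'E'
from h import *
s=snap('wrist','w8.png'); print(readout.sense()['tcp_pos'],proj(s,[.4345,-.0994,.12]))
E
```

```text
[ 0.4353961  -0.09888968  0.18641456] [316.40479032 197.14925535]
```

View pics/w8.png

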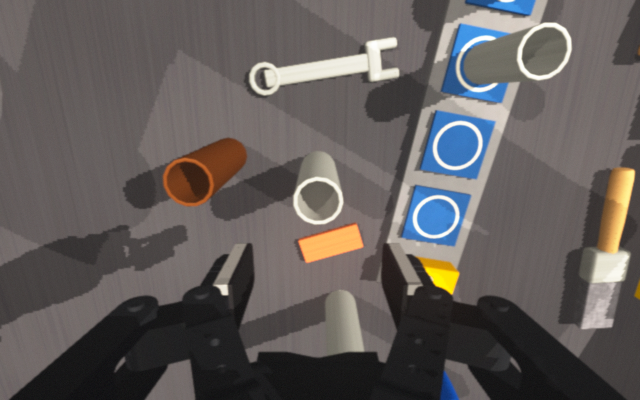

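Tube_120's rim is at (318,200) as predicted, and the brown tube at (190,181) is clear of the fingers. I'll descend and grasp.

Emit:
{"api": "send_rows", "payload": {
  "commands": "60 0 0 1 0;60 0 0 1 0;60 0 0 1 0;60 0 0 1 0;60 0 0 1 0;60 0 0 0.35 0;60 0 0 0 0;60 0 0 0 0;50 0 0 0 0;44 0 0 0 0;40 0 0 0 0;37 0 0 0 0;35 0 0 0 0;34 0 0 0 0;34 0 0 0 0;34 0 0 0 0;34 0 0 0 0",
  "grip_force": 50
}}

```text
t: 23.33
tcp_pos: [0.4358, -0.0998, 0.0812]
tool_rot: [0.707, 0.707, 0.0, 0.001]
force: [-0.8, -0.2, 8.6]
finger_gap: 0.418
gripper_force: 48.9
```

Emit:
{"api": "send_rows", "payload": {
  "commands": "34 0 0 -0.2 0;34 0 0 -0.5 0;34 0 0 -0.8 0;34 0 0 -0.9 0;34 0 0 -0.6 0;34 0.08 0.45 0 0;34 0.15 0.9 0 0;34 0.15 0.9 0 0;34 0.15 0.9 0 0;34 0.15 0.9 0 0;34 0.15 0.9 0 0;34 0.15 0.9 0 0;34 0.15 0.9 0 0;34 0.05 0.45 0 0;34 0 0 0 0;34 0 0 0 0;34 0 0 0 0"
}}

```text
t: 24.75
tcp_pos: [0.5775, -0.0754, 0.1391]
tool_rot: [0.707, 0.707, -0.001, -0.001]
force: [-0.7, -1.3, -2.4]
finger_gap: 0.415
gripper_force: 50.5
```

Emit:
{"api": "send_rows", "payload": {
  "commands": "34 0 0 0.5 0;34 0 0 0.6 0;34 0 0 0.6 0;34 0 0 0.3 0;34 0 0 0.1 0;34 0 0 0 0;34 0 0 0 0;34 0 0 0 0"
}}

```text
t: 25.42
tcp_pos: [0.5797, -0.076, 0.0985]
tool_rot: [0.707, 0.707, 0.0, 0.001]
force: [-0.3, -0.4, -2.8]
finger_gap: 0.417
gripper_force: 50.5
```

Emit:
{"api": "send_rows", "payload": {
  "commands": "34 0 0 0.07 0;34 0 0 0.05 0;34 0 0 0.04 0;34 0 0 0 0;34 0 0 0 0"
}}

```text
t: 25.83
tcp_pos: [0.5799, -0.076, 0.0963]
tool_rot: [0.707, 0.707, 0.0, 0.001]
force: [-0.9, -0.5, 5.3]
finger_gap: 0.42
gripper_force: 51.3
```

Emit:
{"api": "send_rows", "payload": {
  "commands": "38 0 0 0 0;40 0 0 0 0;44 0 0 0 0;50 0 0 0 0;58 0 0 0 0;62 0 0 0 0;62 0 0 0 0;62 0 0 -0.5 0;62 0 0 -1 0;62 0 0 -1 0;62 0 0 -1 0;62 0 0 -1 0;62 0 0 -1 0;62 0 0 -1 0;62 0 0 0 0"
}}

```text
t: 27.08
tcp_pos: [0.582, -0.0766, 0.2298]
tool_rot: [0.707, 0.707, 0.002, 0.004]
force: [-0.0, -0.9, 0.7]
finger_gap: 0.729
gripper_force: 0.0
```

Emit:
{"api": "send_rows", "payload": {
  "commands": "65 -0.99 -0.59 0 0;65 -0.99 -0.59 0 0;65 -0.99 -0.59 0 0;65 -0.99 -0.59 0 0;65 -0.99 -0.59 0 0;65 -0.99 -0.59 0 0;65 -0.99 -0.59 0 0;65 -0.99 -0.59 0 0;65 -0.99 -0.59 0 0;65 -0.99 -0.59 0 0;65 0 0 0 0;65 0 0 0 0;65 0 0 0 0"
}}

```text
t: 28.17
tcp_pos: [0.4611, -0.2731, 0.2244]
tool_rot: [0.707, 0.707, 0.0, -0.001]
force: [-0.8, 0.5, 0.4]
finger_gap: 0.757
gripper_force: 0.0
```

```bash
python3 - <<'E'
from h import *
s=snap('wrist','w9.png'); print(readout.sense()['tcp_pos'],proj(s,[.4605,-.2747,.15]),proj(s,[.5787,-.0755,.135]))
E
```

```text
[ 0.46131721 -0.2728132   0.22446756] [316.32593881 195.58678125] [ 499.6220452 -107.529424 ]
```

View pics/w9.png

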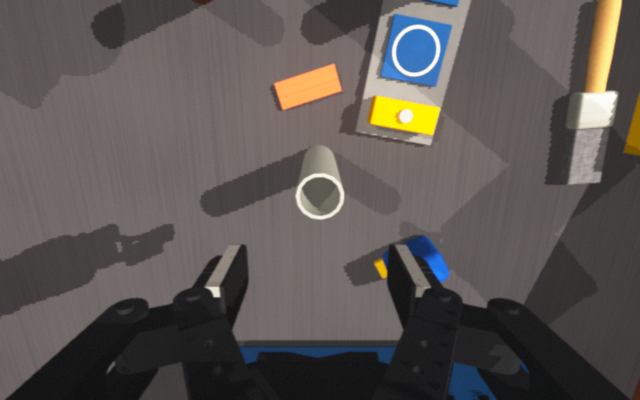

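Tube_150's rim is at (320,196), where predicted. I'll descend and grasp.

Emit:
{"api": "send_rows", "payload": {
  "commands": "65 -0.07 0 1 0;65 0 0 1 0;65 0 0 1 0;65 0 0 1 0;65 0 0 1 0;65 0 0 0.85 0;65 0 0 0 0;65 0 0 0 0;52 0 0 0 0;44 0 0 0 0;40 0 0 0 0;37 0 0 0 0;35 0 0 0 0;34 0 0 0 0;34 0 0 0 0;34 0 0 0 0;34 0 0 0 0",
  "grip_force": 50
}}

```text
t: 29.63
tcp_pos: [0.4622, -0.276, 0.1093]
tool_rot: [0.707, 0.707, 0.0, 0.002]
force: [-0.5, 0.5, 6.2]
finger_gap: 0.421
gripper_force: 49.2
```

Emit:
{"api": "send_rows", "payload": {
  "commands": "34 0 0 -0.2 0;34 0 0 -0.5 0;34 0 0 -0.8 0;34 0 0 -0.9 0;34 0 0 -0.8 0;34 0.4 0.35 0 0;34 0.8 0.7 0 0;34 0.85 0.7 0 0;34 0.85 0.7 0 0;34 0.85 0.7 0 0;34 0.85 0.7 0 0;34 0.8 0.7 0 0;34 0.4 0.4 0 0;34 0.2 0.2 0 0;34 0 0 0 0;34 0 0 0 0;34 0 0 0 0"
}}

```text
t: 31.05
tcp_pos: [0.5634, -0.1558, 0.1714]
tool_rot: [0.707, 0.707, -0.0, -0.0]
force: [-1.1, 0.9, -3.3]
finger_gap: 0.415
gripper_force: 50.6
```

Emit:
{"api": "send_rows", "payload": {
  "commands": "34 0 0 0 0;34 0 0 0.5 0;34 0 0 0.6 0;34 0 0 0.6 0;34 0 0 0.4 0;34 0 0 0 0;34 0 0 0 0;34 0 0 0 0"
}}

```text
t: 31.72
tcp_pos: [0.5646, -0.1556, 0.13]
tool_rot: [0.707, 0.707, 0.0, 0.0]
force: [-0.0, -0.2, -3.3]
finger_gap: 0.419
gripper_force: 50.6
```

Emit:
{"api": "send_rows", "payload": {
  "commands": "34 0.05 0 0.15 0;34 0 0 0.07 0;34 0 0 0.05 0;34 0 0 0 0;34 0 0 0 0"
}}

```text
t: 32.13
tcp_pos: [0.5643, -0.1542, 0.1245]
tool_rot: [0.707, 0.707, 0.0, 0.0]
force: [0.7, 0.2, -3.3]
finger_gap: 0.419
gripper_force: 50.6
```

Emit:
{"api": "send_rows", "payload": {
  "commands": "34 0 0 0.05 0;34 0 0 0.04 0;34 0 0 0 0;34 0 0 0 0"
}}

```text
t: 32.47
tcp_pos: [0.5648, -0.1545, 0.1243]
tool_rot: [0.707, 0.707, 0.0, 0.001]
force: [-1.3, 1.8, 6.6]
finger_gap: 0.417
gripper_force: 51.5
```

Contact. I'll release it, rise, and back away toward the robot.

Emit:
{"api": "send_rows", "payload": {
  "commands": "38 0 0 0 0;40 0 0 0 0;44 0 0 0 0;50 0 0 0 0;58 0 0 0 0;62 0 0 0 0;62 0 0 0 0;62 0 0 -0.5 0;62 0 0 -1 0;62 0 0 -1 0;62 0 0 -1 0;62 0 0 -1 0;62 0 0 -1 0;62 0 0 -1 0;62 0 0 0 0"
}}

```text
t: 33.72
tcp_pos: [0.5668, -0.1553, 0.2577]
tool_rot: [0.707, 0.707, 0.002, 0.005]
force: [0.7, 0.4, -0.3]
finger_gap: 0.729
gripper_force: 0.0
```

Emit:
{"api": "send_rows", "payload": {
  "commands": "62 -0.9 -0.5 0 0;62 -0.9 -0.5 0 0;62 -0.9 -0.5 0 0;62 -0.9 -0.5 0 0;62 -0.9 -0.5 0 0;62 -0.9 -0.5 0 0;62 -0.9 -0.5 0 0;62 -0.9 -0.5 0 0;62 -0.9 -0.5 0 0;62 0 0 0 0;62 0 0 0 0"
}}

```text
t: 34.63
tcp_pos: [0.4735, -0.3166, 0.252]
tool_rot: [0.708, 0.706, 0.0, -0.001]
force: [-0.1, 0.1, -0.1]
finger_gap: 0.729
gripper_force: 0.0
```

```bash
python3 - <<'E'
from h import *
t=snap('top'); s=snap('scene')
for i,(x,y,h) in enumerate([(.6072,.0819,.06),(.5927,.0032,.09),(.5787,-.0755,.12),(.5644,-.1542,.15)]):
    print(i+1,'top',np.round(proj(t,[x,y,.015+h])-[200,80],1)*2,'scene',np.round(proj(s,[x,y,.015+h])-[150,100])*2)
a=cv2.resize(np.asarray(t['pixels'])[80:230,200:460],None,fx=2,fy=2); b=cv2.resize(np.asarray(s['pixels'])[100:250,150:410],None,fx=2,fy=2)
cv2.imwrite('pics/f.png',cv2.cvtColor(np.vstack([a,b])[:600],cv2.COLOR_RGB2BGR))
E
```

```text
1 top [148.4 154.2] scene [384. 242.]
2 top [229.8 161.8] scene [306. 210.]
3 top [317.6 169.6] scene [226. 178.]
4 top [412.6 178.4] scene [142. 144.]
```

View pics/f.png

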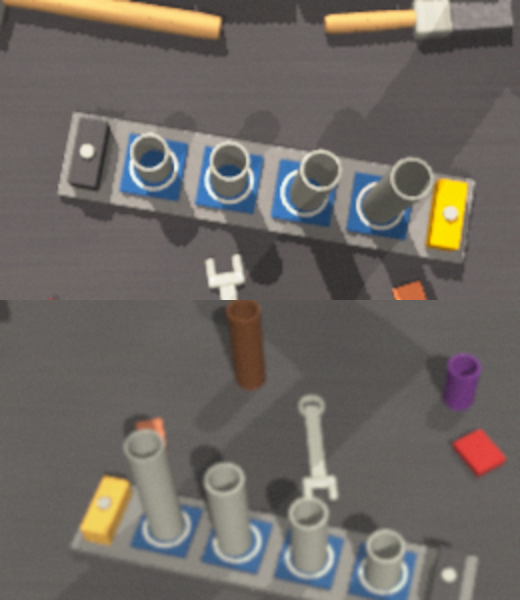

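All four tubes stand inside their rings. In the top crop the rims are at (151,151), (230,159), (320,168) and (411,178), about 3 mm or less from the predicted centres. They run longest at the yellow stop to shortest at the steel one, and the gripper is clear of them.

```bash
python3 -c "from station import sign_off; print(sign_off())"
```

```text
the job is handed in; nothing more can be done
None
```

The job is handed in: all four tubes stand free on their plates, longest next to the yellow stop and shortest next to the steel one, within about 3 mm of centre; none fell, though tube_60 slipped from the first grip and was picked up again.

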